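# Fetch the lost bottle cap from under the rack with a reacher

### The arm

A 6-joint arm with a two-finger parallel gripper is mounted at the origin on the work surface. World frame = base frame: x ahead of the robot, y to its left, z up, the work surface at z = 0. Lengths are in mm, angles in rad, forces in N, time in s.
With the tool pointing down it reaches from about 425 to 950 mm from the base axis. Payload 3.5 kg.
Tool frame: the origin (TCP) lies midway between the tips of the shut fingers; the grasp point (between the pads) lies 19 mm behind it; z points along the fingers, y is the direction in which the jaws open and shut (so a half turn about z gives the same grasp; the last joint's range is limited). The gripper opens to 85 mm and grips with 20 to 120 N. Pads are 22 mm wide; open, the fingers measure 114 mm over their backs; the gripper's body (76 mm by 85 mm) begins 54 mm behind the grasp point. The pads swing forward as they close: fully open they stand 13 mm farther back than shut.
Start: joints at [-1.333, 0.286, 1.577, -0, 1.279, -0.15], TCP at [255.275, -624.853, 231.325] pointing down, gripper open.
Joint ranges: [-2.77, 2.77], [-0.9, 2.22], [0.21, 2.48], [-1.53, 4.67], [0.24, 2.81], [-2.84, 2.84]. Speed limits (rad/s): [2.79, 2.79, 3.14, 3.14, 3.14, 3.14].

### API

Orientations are given as a 3x3 rotation matrix whose columns are the frame's x, y, z axes.
In Python, from cell import manip gives the robot as it stands. Calls block until the motion is done:
- manip.goto(position, orientation): joint-space move of the TCP to a pose.
- manip.move_l(position, orientation=None, feed=150, guard=None): straight line of the TCP; orientation=None keeps the orientation; feed is the mean speed in mm/s. With guard (N) it stops when the force on the tool has changed by that much, and returns True; else False.
- manip.move_j(angles): joint-space move.
- manip.command_gripper(opening, strength=None): finger opening in mm; strength is the grip in N (None keeps the last); returns when the fingers have stopped.
- manip.hold(seconds).
- manip.inverse_kinematics(position, orientation): joint angles nearest the present ones, or None.
- manip.sense(): the state.
- manip.capture(name): name is "scene" or "top"; returns a dict with "img" (400x640x3 uint8, red, green, blue), "depth" (400x640 float32, mm along the optical axis (not along the pixel's ray), 0 where there is no reading), "fov_y" (degrees; the focal length in pixels is half the picture's height over the tangent of half this angle, whatever the lens; pixels are square), "cx", "cy" (the principal point, pixels), "cam_to_world" (4x4, takes a point from camera to world coordinates). Camera axes: x right, y down, z forward; pixel columns grow to the right and rows downward; lengths in mm; the calibration is good to about 2 mm. A picture is of the moment at which its call begins.
A pose or a line that the arm cannot do raises manip.MotionError and nothing moves.
- manip.job_done(): hands the job in, once; it reports no verdict.
The state is a dict: "clock": time; "joint_pos": joint angles; "joint_vel": joint speeds; "joint_efforts": joint torques, N m; "tcp_pos": TCP position; "eef_rot": TCP orientation; "contact_force": force on the tool from outside, world axes, zero at the start; "wrist_torque": the same for the moment, N m; "width": finger opening in mm.
Only numpy, scipy, OpenCV 4.12 (cv2) and the standard library are available. Lean on these libraries where they do the work, as an engineer would, in place of code of your own. Each camera call takes 0.05 s, during which the arm holds its last target.

### The job

The blue cap of the open bottle has ended up under the low rack. Take the reacher by its handle, slide its jaws under the rack, squeeze the trigger so that they close on the cap, draw it out in the jaws and set it down (do not drop it) flat on the cork mat, wholly on the mat. Then open the jaws and lay the reacher flat on the bare table, well clear of the mat; never touch the cap with the gripper itself, and leave the bottles and the vase on the rack as they stand.

Things in the scene. Friction and masses are not known exactly. Their poses are not given: they have to be found in the camera images.
- rack: fixed low wooden rack, 320 (its x) by 260 mm (its y), top at 85 mm, underside of the top at 73 mm; z up. Origin: centre of its footprint on the table. Open front faces its own -y; the way in is along its +y; closed at the back (y = 117 mm). The front half of its top is thin steel wires 42 mm apart, through which the cap is seen; bottles and vase stand on the board behind them.
- rack_front (a point): middle of the rack's front edge, at table height, 130 mm from the rack's origin; axes as rack. The way in is 288 mm wide between 16 mm square corner posts.
- cap: loose blue plastic twist cap, a plain disc 36 mm in diameter and 22 mm high, about 20 g, standing flat on the table under the front half of the rack, 45 to 115 mm in from its front edge and at most 60 mm to either side of its middle. Origin: centre of its underside; z up.
- cap_center (a point): centre of the cap, 11 mm above its underside
- mat: fixed cork mat 120 (its x) by 140 (its y) mm, 4 mm thick, bare. Origin: centre of its underside, z up.
- reacher: loose orange reacher, 385 mm long, about 0.32 kg, lying on a foot under its handle and one near the jaws. Origin: on the table under the middle of the squeezing handle; x along the shaft to the jaws, y to the side of the fixed grip, z up. Shaft 16 mm thick, 30 mm up; black jaw block 46 mm wide, up to 39 mm high, front at x = 235 mm. Centre of mass within 20 mm of the origin along x.
- reacher_grip (a point): middle of the free handle, 36 mm above the underside: pinch here across y, from above; axes as reacher. Two upright bars: orange fixed grip (outer face y = 27 mm, x -90 to 45, z 0 to 56 mm), black trigger bar (outer face y = -27 mm when free, x -50 to 50, z 20 to 56 mm). 54 mm wide free, 34 mm fully squeezed; held at 48 to 51 mm it is carried with the jaws still open.
- reacher_jaw (a point): midway between the jaw pads, where the cap's centre belongs: 268 mm ahead of the reacher's origin, 14 mm above its underside; axes as reacher. Gap here 66 mm free, 56 mm with the handle at 50 mm wide, 36 mm (pads parallel on the cap) at about 42 mm.
- trigger (a joint): travel of the trigger bar towards the fixed grip: 0 free, 0.020 m fully squeezed; the jaws grip the cap at about 0.012. A spring pushes it back: 8 N at 0, 13 N at 0.012, 16 N at 0.020. Handle width is 54 mm less this travel; squeezed evenly from both sides, the shaft shifts to the reacher's -y by half of the travel.
- jaw_left: left jaw (on the reacher's +y side): dark steel arm and black rubber pad 45 mm long, 20 mm high (4 to 24 mm above the underside), 5 mm thick, its tip near x = 290 mm of the reacher; the open jaws measure up to 95 mm over their tips. Origin on its hinge, 225 mm ahead of the reacher's origin.
- jaw_right: right jaw (on the -y side), the mirror image
- bottle_capped: blue bottle with its cap on, 62 mm across, 194 mm high, standing on the rack's back board; origin: centre of its underside
- bottle_open: blue bottle without a cap, 62 mm across, 178 mm high, on the rack's back board; origin: centre of its underside
- vase: white ceramic vase, 80 mm across, 150 mm high, on the rack's back board; origin: centre of its underside
Things that resemble listed ones, but are neither listed nor needed, are in the scene too. Several things have the shape of the cap; the one meant has the colours described above. There is more than one size of the mat; the job needs the larger.

How it is judged (in metres and radians):
On the way, in this order (a step that is already met when the one before it is completed fails the run):
1. both jaws of the reacher close on the cap while it is still under the rack (contact force between each of jaw_left, jaw_right and cap above 0.5 N and y of cap_center in the frame of rack above -0.12 m), for 0.2 s.
2. the cap has been drawn out clear of the rack's front, still held between both jaws (contact force between each of jaw_left, jaw_right and cap above 0.5 N and y of cap_center in the frame of rack below -0.16 m), for 0.2 s.
3. the cap is brought down on to the mat, at most 12 mm above it, still held between the jaws (contact force between each of jaw_left, jaw_right and cap above 0.3 N and x of cap_center in the frame of mat between -0.05 and 0.05 m and y of cap_center in the frame of mat between -0.06 and 0.06 m and height (world z) of cap_center below 0.027 m), for 0.1 s.
At the end, for the whole second after the job is handed in: The cap stands flat and still on the mat (centre within 45 mm of the mat's middle along its x, 55 mm along its y). The reacher lies flat, still and released on the table, touching neither cap, mat nor rack, jaw point over 110 mm from the mat's middle (x of cap_center in the frame of mat between -0.045 and 0.045 m and y of cap_center in the frame of mat between -0.055 and 0.055 m and height (world z) of cap_center between 0.011 and 0.019 m and angle between cap's own z axis and vertical below 0.15 rad and linear speed of each of cap, reacher below 0.02 m/s and contact force between reacher and cap below 0.05 N and contact force between reacher and mat below 0.05 N and contact force between reacher and rack below 0.05 N and horizontal distance between reacher_jaw and mat above 0.11 m and height (world z) of reacher below 0.008 m and angle between reacher's own z axis and vertical below 0.1 rad).
It fails at once if the gripper's fingers touch the cap (contact force between the fingers and cap above 0.3 N).
It fails at once if a bottle or the vase is shifted more than 20 mm or tipped (distance of any of bottle_capped, bottle_open, vase from where it was at the start of the episode above 0.02 m or angle between any of vase, bottle_capped, bottle_open's own z axis and vertical above 0.3 rad).
It also fails if it takes over 48 s, if anything falls off the work surface, if the arm or the gripper's body presses on something with over 40 N, if the wrist force passes 120 N, or if a joint passes its speed limit or range.

## Working session

There is one attempt and no reset: what is moved stays moved. The work goes in short steps, each a Python script; the robot and the scene stay as the last script left them, time stands still between calls to the robot, and variables do not carry over. Pictures are saved under pics/ and viewed, and the job is handed in when it is done.

```bash
ls; mkdir -p pics; python3 - <<'E'
from cell import manip
import cv2,numpy as np,pickle
for n in("scene","top"):
    c=manip.capture(n); pickle.dump(c,open(f"{n}0.pkl","wb"))
    cv2.imwrite(f"pics/{n}0.png",c["img"][:,:,::-1])
    print(n,c["fov_y"],c["cx"],c["cy"],np.round(c["cam_to_world"],3).tolist())
print(manip.sense())
E
```

```text
pics
scene 43.63341894494185 321.34654897018623 200.88359689674996 [[-0.306, 0.803, -0.511, 1177.53], [0.952, 0.259, -0.163, 231.392], [0.001, -0.537, -0.844, 1066.913], [0.0, 0.0, 0.0, 1.0]]
top 52.36398985070832 320.82002354731964 201.36966799086818 [[-0.025, -0.983, 0.18, 360.326], [-0.999, 0.02, -0.026, 61.283], [0.022, -0.18, -0.983, 1160.812], [0.0, 0.0, 0.0, 1.0]]
{'clock': 0.1, 'joint_pos': array([-1.33298191e+00,  2.87134754e-01,  1.57808605e+00,  3.13407269e-05,
        1.27860978e+00, -1.50000888e-01]), 'joint_vel': array([-0.00059563, -0.00324476, -0.00546062,  0.00083318,  0.00094041,
        0.00014167]), 'joint_efforts': array([ 6.25610082e-04, -4.07298160e+01, -2.93697417e+01, -1.93264545e-04,
        3.43050233e-03,  1.17094952e-06]), 'tcp_pos': array([ 255.14905643, -624.25077248,  230.01702738]), 'eef_rot': array([[ 9.25740965e-01,  3.78157928e-01, -4.98041936e-04],
       [ 3.78158080e-01, -9.25738465e-01,  2.18201435e-03],
       [ 3.64089449e-04, -2.20831866e-03, -9.99997495e-01]]), 'contact_force': array([-0.2027138 ,  0.22657922,  0.6957121 ]), 'wrist_torque': array([-0.01702841, -0.07774609, -0.07757472]), 'width': 85.39614379181228}
```

View pics/scene0.png

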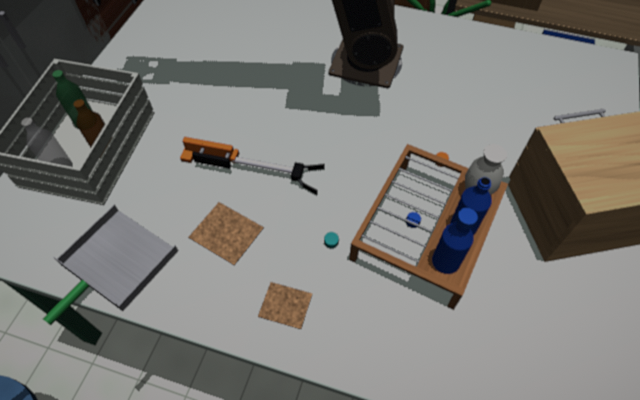

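View pics/top0.png

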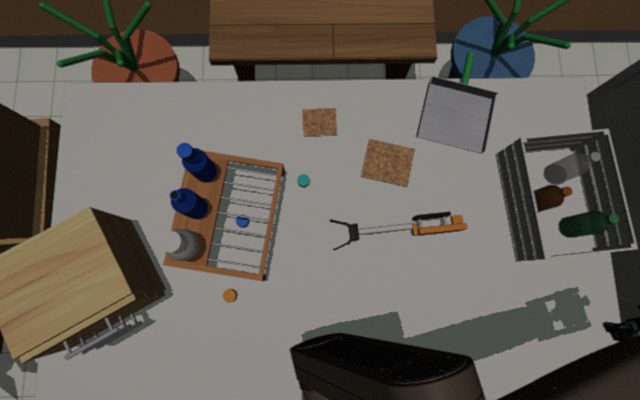

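The top view shows the reacher with its handle at about (440,225) and jaws at about (345,234). The rack is at about (228,215), with its wired front facing right. There are three cap-shaped discs: blue (242,222) under the wires, teal (303,181) and orange (230,296). Only the blue one fits. The mats are at (388,163), which is the larger, and (320,122). I'll measure these and check with crops.

```bash
cat > h.py <<'E'
import numpy as np,cv2,pickle
def K(c):
    f=c["img"].shape[0]/2/np.tan(np.radians(c["fov_y"])/2); return f,c["cx"],c["cy"]
def ray(c,u,v):
    f,cx,cy=K(c); T=c["cam_to_world"]; u=np.asarray(u,float);v=np.asarray(v,float)
    d=np.stack([(u-cx)/f,(v-cy)/f,np.ones_like(u)],-1)@T[:3,:3].T
    return T[:3,3],d
def onz(c,u,v,z):
    o,d=ray(c,u,v); return o+d*((z-o[2])/d[...,2])[...,None]
def cloud(c):
    h,w=c["depth"].shape; u,v=np.meshgrid(np.arange(w),np.arange(h)); o,d=ray(c,u,v)
    return o+d*c["depth"][...,None]
def proj(c,P):
    f,cx,cy=K(c); T=c["cam_to_world"]; q=(np.asarray(P,float)-T[:3,3])@T[:3,:3]
    return np.stack([q[...,0]/q[...,2]*f+cx,q[...,1]/q[...,2]*f+cy],-1)
E
python3 - <<'E'
from h import *
for n in("top","scene"):
    c=pickle.load(open(n+"0.pkl","rb")); im=c["img"]; P=cloud(c); hsv=cv2.cvtColor(im,cv2.COLOR_RGB2HSV)
    crop=im[95:300,160:480] if n=="top" else im[120:320,170:520]
    s=2.5 if n=="top" else 2.2
    cv2.imwrite(f"pics/{n}_crop.png",cv2.resize(crop,None,fx=s,fy=s,interpolation=cv2.INTER_CUBIC)[:,:,::-1])
    # table check
    for uv in ((300,250),(500,110)) if n=="top" else ((300,130),(330,330)): print(n,"table",P[uv[1],uv[0]].round(1))
    # blue
    m=((hsv[...,0]>105)&(hsv[...,0]<130)&(hsv[...,1]>150)&(hsv[...,2]>60)).astype(np.uint8)
    k,l,st,ce=cv2.connectedComponentsWithStats(m)
    for i in range(1,k):
        if st[i,4]>15:
            w=P[l==i]; print(n,"blue",ce[i].round(1),st[i,4],onz(c,*ce[i],18).round(1),np.median(w,0).round(1))
    # cork & orange
    m=((hsv[...,0]>4)&(hsv[...,0]<20)&(hsv[...,1]>90)&(P[...,2]<12)&(P[...,2]>-5)&(P[...,0]>300)&(P[...,0]<900)&(abs(P[...,1])<450)).astype(np.uint8)
    m=cv2.morphologyEx(m,cv2.MORPH_CLOSE,np.ones((3,3)))
    k,l,st,ce=cv2.connectedComponentsWithStats(m)
    for i in range(1,k):
        if st[i,4]>300:
            q=np.argwhere(l==i)[:,::-1]; w=onz(c,q[:,0],q[:,1],4.)
            print(n,"cork",ce[i].round(1),st[i,4],w.mean(0).round(1),cv2.minAreaRect(w[:,:2].astype(np.float32)))
E
```

```text
top table [433.1  93.3   4.3]
top table [ 844.4 -523.4    1.1]
top blue [184.4 150.1] 170 [728.4 423.4  18. ] [644.6 340.2 278.1]
top blue [195.7 163.5] 197 [687.6 389.8  18. ] [628.  332.1 209.5]
top blue [184.  200.8] 369 [578.6 419.3  18. ] [536.7 354.7 215.9]
top blue [242.  221.5] 86 [515.9 255.   18. ] [516.2 254.6  21.3]
top cork [319.1 122. ] 836 [813.8  30.1   4. ] ((813.8253784179688, 30.325305938720703), (96.10546112060547, 82.20543670654297), 89.11698913574219)
top cork [387.6 162.5] 1743 [ 684.3 -169.1    4. ] ((684.8629760742188, -169.09994506835938), (135.90164184570312, 116.43559265136719), 75.7004623413086)
scene table [ 329.5 -102.1    3.3]
scene table [842.3 144.6   1. ]
scene blue [568.8  36.5] 135 [-281.   582.4   18. ] [-968.7  749.2 -476.8]
scene blue [483.6 185. ] 80 [370.1 406.   18. ] [556.5 366.  260.5]
scene blue [472.8 205.7] 779 [440.5 389.4  18. ] [570.8 353.5 223.1]
scene blue [413.8 217.1] 93 [517.6 257.3  18. ] [520.5 257.4  22.7]
scene blue [457.5 239.5] 452 [546.2 369.   18. ] [665.2 343.7 212. ]
scene cork [225.9 232.8] 2362 [ 691.2 -166.5    4. ] ((689.8394775390625, -167.2476806640625), (136.3785400390625, 115.99077606201172), 75.9343032836914)
scene cork [285.  305.1] 1544 [819.7  32.7   4. ] ((818.9097900390625, 32.33192443847656), (82.6901626586914, 97.00291442871094), 1.4015449285507202)
```

View pics/top_crop.png

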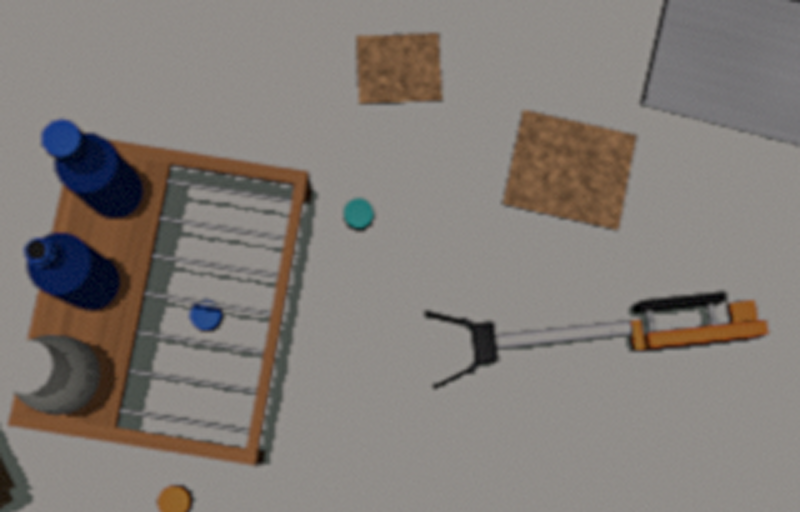

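View pics/scene_crop.png

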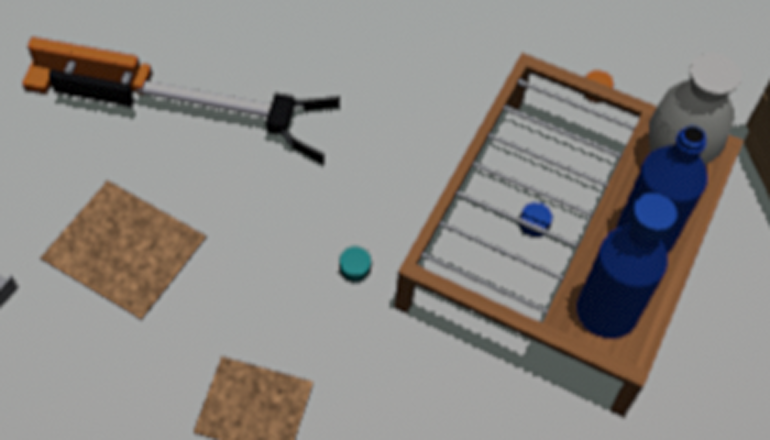

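The blue disc at (242,222) in the top view lies under the wires and is the cap. The cork at (388,163) measures 136×116 mm, so it is the larger mat. Next I need the rack and reacher poses.

```bash
python3 - <<'E'
from h import *
for n in("top","scene"):
    c=pickle.load(open(n+"0.pkl","rb")); im=c["img"]; P=cloud(c); hsv=cv2.cvtColor(im,cv2.COLOR_RGB2HSV)
    x0,y0,x1,y1=(325,200,475,260) if n=="top" else (175,130,330,200)
    cv2.imwrite(f"pics/{n}_reach.png",cv2.resize(im[y0:y1,x0:x1],None,fx=5,fy=5,interpolation=cv2.INTER_CUBIC)[:,:,::-1])
    inb=(P[...,0]>300)&(P[...,0]<900)&(abs(P[...,1])<480)
    wood=inb&(hsv[...,0]>4)&(hsv[...,0]<20)&(hsv[...,1]>90)&(P[...,1]>100)&(P[...,2]>74)&(P[...,2]<95)
    q=np.argwhere(wood)[:,::-1]; w=onz(c,q[:,0],q[:,1],85.)
    print(n,"rack",len(q),cv2.minAreaRect(w[:,:2].astype(np.float32)),cv2.boxPoints(cv2.minAreaRect(w[:,:2].astype(np.float32))).round(1).tolist(), np.median(P[wood],0).round(1))
    org=inb&(hsv[...,0]>4)&(hsv[...,0]<20)&(hsv[...,1]>150)&(P[...,2]>48)&(P[...,2]<64)&(P[...,1]<0)
    q=np.argwhere(org)[:,::-1]; w=onz(c,q[:,0],q[:,1],56.)
    print(n,"orange",len(q),q.mean(0),cv2.minAreaRect(w[:,:2].astype(np.float32)),w.mean(0).round(1))
E
```

```text
top rack 3690 ((487.8822937011719, 311.15447998046875), (284.34344482421875, 411.1523742675781), 79.53752136230469) [[259.8999938964844, 208.6999969482422], [664.2000122070312, 134.0], [715.9000244140625, 413.6000061035156], [311.5, 488.29998779296875]] [517.1 328.7  84.3]
top orange 292 [442.33561644 228.31506849] ((480.11126708984375, -299.1407470703125), (17.89014434814453, 133.34963989257812), 5.0345563888549805) [ 480.  -299.6   56. ]
scene rack 4312 ((497.97491455078125, 311.4158935546875), (282.50750732421875, 405.7459716796875), 79.67536163330078) [[273.1000061035156, 208.8000030517578], [672.2000122070312, 136.10000610351562], [722.9000244140625, 414.0], [323.70001220703125, 486.70001220703125]] [595.6 323.1  85.4]
scene orange 299 [207.36789298 144.78929766] ((504.5650939941406, -294.303466796875), (48.487815856933594, 137.13809204101562), 5.090938091278076) [ 491.9 -297.    56. ]
```

View pics/top_reach.png

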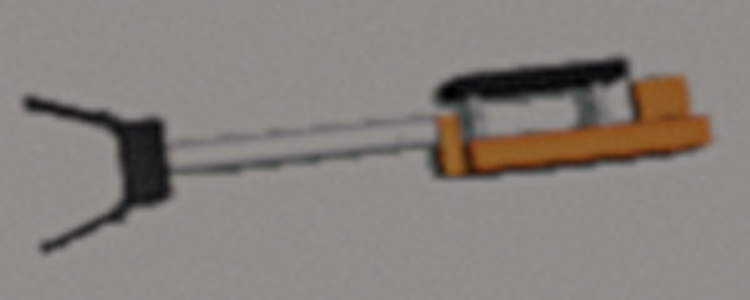

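View pics/scene_reach.png

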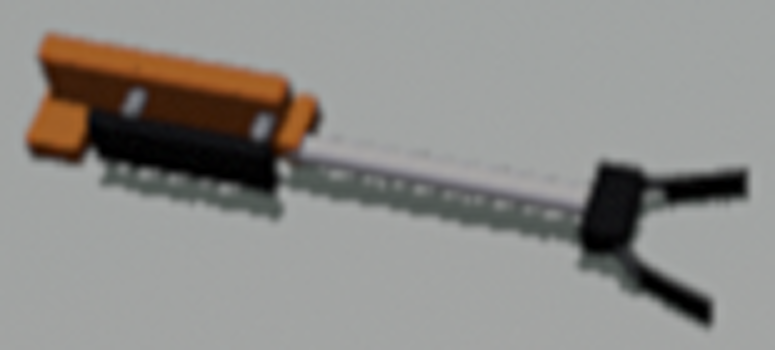

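```bash
cat > fit.py <<'E'
from h import *
from scipy.optimize import least_squares
def R2(a): return np.array([[np.cos(a),-np.sin(a)],[np.sin(a),np.cos(a)]])
def tow(p,M):
    M=np.asarray(M,float); return np.c_[M[:,:2]@R2(p[2]).T+p[:2],M[:,2]]
def fit(sets,p0):
    f=lambda p:np.concatenate([(proj(c,tow(p,M))-uv).ravel() for c,M,uv in sets])
    r=least_squares(f,p0,loss="soft_l1",x_scale=[10,10,.05]); return r.x,f(r.x).reshape(-1,2)
E
cat > m1.py <<'E'
from fit import *
cs={n:pickle.load(open(n+"0.pkl","rb")) for n in("top","scene")}
def px(L,off,s): return (np.array(L,float)+.5)/s-.5+np.array(off)
M={"top":[(290,46,24),(290,-46,24),(235,-23,39),(235,23,39),(-90,27,56),(45,27,56),(-50,-27,56)],
 "scene":[(290,46,24),(290,-46,24),(235,23,39),(-90,27,56),(45,27,56),(-50,-27,56),(50,-27,56)]}
U={"top":px([(45,248),(28,101),(120,123),(127,207),(712,145),(472,172),(628,58)],(325,200),5),
 "scene":px([(747,172),(712,300),(645,168),(45,35),(292,78),(92,112),(277,152)],(175,130),5)}
p0=[460,-275,np.pi/2+.09]
for k in (["top"],["scene"],["top","scene"]):
    p,r=fit([(cs[n],M[n],U[n]) for n in k],p0); print("reacher",k,p[:2].round(1),np.degrees(p[2]).round(2)); print(r.round(1).tolist())
# rack: top corners z85. x axis: front faces -y
T=px([(308,172),(258,464),(12,424)],(160,95),2.5); S=px([(525,53),(403,270),(640,382)],(170,120),2.2)
# image top: world -y is right => rack +y = world +y approx; rack +x = world +x
MT=[(160,-130,85),(-160,-130,85),(-160,130,85)]; MS=[(-160,-130,85),(160,-130,85),(160,130,85)]
for k in ([(cs["top"],MT,T)],[(cs["scene"],MS,S)],[(cs["top"],MT,T),(cs["scene"],MS,S)]):
    p,r=fit(k,[520,300,-.17]); print("rack",p[:2].round(1),np.degrees(p[2]).round(2),r.round(1).tolist())
# overlay
E
python3 m1.py
```

```text
reacher ['top'] [ 496.5 -279. ] 94.98
[[-2.3, 2.4], [-2.7, -0.8], [-0.3, 0.0], [0.3, -0.3], [1.2, 0.1], [0.9, 0.0], [0.4, -0.3]]
reacher ['scene'] [ 499.1 -278.5] 94.26
[[2.6, -0.5], [1.2, 2.6], [0.1, -0.3], [0.2, -2.3], [-0.2, -1.4], [-2.5, 1.1], [-2.3, 0.5]]
reacher ['top', 'scene'] [ 497.3 -278.9] 94.75
[[-2.5, 1.7], [-2.7, -1.5], [-0.4, -0.6], [0.2, -0.9], [1.1, -0.1], [0.8, -0.3], [0.4, -0.5], [2.7, -1.9], [1.7, 1.2], [0.3, -1.5], [0.2, -2.6], [-0.1, -2.1], [-2.3, 0.6], [-2.0, -0.3]]
rack [532.4 288. ] -10.19 [[0.8, -1.0], [-0.1, 0.1], [-0.6, 0.6]]
rack [531.7 294.4] -10.69 [[-0.1, -1.1], [-1.8, -0.6], [2.2, 1.5]]
rack [532.1 290. ] -10.26 [[0.2, -0.9], [-0.9, 0.3], [-1.5, 0.6], [-2.5, -1.3], [-3.5, -0.4], [0.7, 1.0]]
```

```bash
cat >> m1.py <<'E'
print("---")
for n,ix in (("top",[2,3,4,5,6]),("scene",[2,3,4])):
    M[n]=np.array(M[n])[ix]; U[n]=U[n][ix]
for k in (["top"],["scene"],["top","scene"]):
    p,r=fit([(cs[n],M[n],U[n]) for n in k],p0); print("reacher",k,p[:2].round(1),np.degrees(p[2]).round(2)); print(r.round(1).tolist())
rk=np.array([532,290.5,np.radians(-10.3)])
mat=np.array([687,-168.2,np.radians(-14.2)])
cap=np.array([517.5,256,0])
def seg(c,im,p,A,B,col):
    a,b=proj(c,tow(p,np.array([A,B]))); s=4
    cv2.line(im,tuple(np.int32((a+.5)*s)),tuple(np.int32((b+.5)*s)),col,1)
for n,(x0,y0,x1,y1) in (("top",(160,100,480,300)),("scene",(180,120,520,330))):
    c=cs[n]; im=cv2.resize(c["img"],None,fx=4,fy=4,interpolation=cv2.INTER_CUBIC)[:,:,::-1].copy()
    def poly(p,L,col):
        for a,b in zip(L,L[1:]+L[:1]): seg(c,im,p,a,b,col)
    poly(p,[(-90,27,56),(45,27,56),(45,-27,56),(-90,-27,56)],(0,255,0))
    poly(p,[(-90,0,38),(290,0,38)],(0,255,0)); poly(p,[(235,23,39),(235,-23,39)],(0,255,0))
    poly(rk,[(-160,-130,85),(160,-130,85),(160,130,85),(-160,130,85)],(255,255,0))
    poly(mat,[(-60,-70,4),(60,-70,4),(60,70,4),(-60,70,4)],(255,0,255))
    for z in(0,22): poly(cap,[(18*np.cos(t),18*np.sin(t),z) for t in np.linspace(0,6.28,25)[:-1]],(0,255,255))
    im=im[4*y0:4*y1,4*x0:4*x1]; im=cv2.resize(im,(800,int(800*im.shape[0]/im.shape[1])),interpolation=cv2.INTER_AREA); cv2.imwrite(f"pics/{n}_ov.png",im)
print("cap in rack",(R2(rk[2]).T@(cap[:2]-rk[:2])).round(1))
E
python3 m1.py | sed -n '/---/,$p'
```

```text
---
reacher ['top'] [ 496.3 -277.6] 95.0
[[-0.8, 0.1], [-0.2, -0.2], [0.7, 0.1], [0.4, 0.1], [-0.1, -0.2]]
reacher ['scene'] [ 504.2 -276.3] 95.27
[[0.6, 0.1], [-0.3, -0.2], [-0.3, 0.0]]
reacher ['top', 'scene'] [ 498.1 -277.9] 95.08
[[-0.7, -0.4], [-0.1, -0.7], [0.7, -0.6], [0.5, -0.5], [-0.1, -0.9], [0.7, -1.6], [0.3, -2.1], [0.1, -1.8]]
cap in rack [ -8.1 -36.5]
```

View pics/top_ov.png

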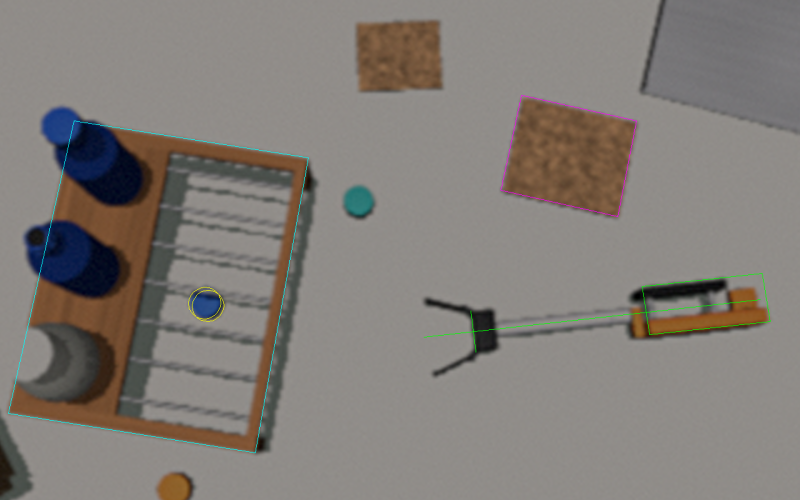

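View pics/scene_ov.png

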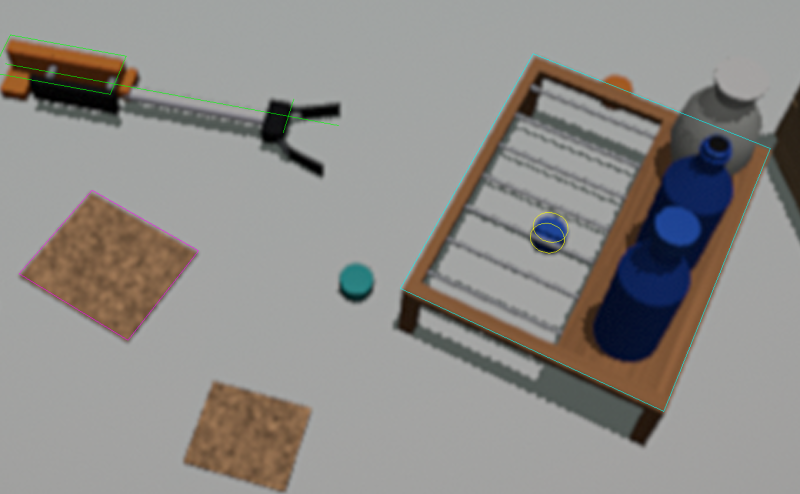

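```bash
cat > g.py <<'E'
from fit import *
from cell import manip
S=1
def rot(yaw,s=None):
    s=S if s is None else s
    y=s*np.array([-np.sin(yaw),np.cos(yaw),0]); z=np.array([0,0,-1.]); return np.stack([np.cross(y,z),y,z],1)
def tcp_for(org,yaw,w,z):
    """TCP so that the reacher's origin is at org with handle width w; z = tcp height"""
    o=(54-w)/2; ry=np.array([-np.sin(yaw),np.cos(yaw)]); q=np.asarray(org)[:2]+o*ry; return [q[0],q[1],z]
def org_for(jaw,yaw): return np.asarray(jaw)[:2]-268*np.array([np.cos(yaw),np.sin(yaw)])
E
python3 - <<'E'
from g import *
d=np.radians; cap=np.array([517,256.]); mat=np.array([687,-168.])
ry=np.array([.179,.984])
W=[("grasp",np.array([500,-277.3]),d(95.1)),("pre",org_for(cap-150*ry,d(79.7)),d(79.7)),("in",org_for(cap,d(79.7)),d(79.7))]
for a in(75,90,105,120,60,30,0): W.append((f"mat{a}",org_for(mat,d(a)),d(a)))
for s in(1,-1):
  for n,o,yw in W:
    for z in (17,120):
      j=manip.inverse_kinematics([*o,z],rot(yw,s)); print(s,n,o.round(),z,None if j is None else np.round(j,2))
E
```

```text
1 grasp [ 500. -277.] 17 [-0.68  0.33  1.95 -0.    0.85  2.37]
1 grasp [ 500. -277.] 120 [-0.68  0.18  1.92 -0.    1.04  2.37]
1 pre [ 442. -155.] 17 [-0.55  0.14  2.2  -0.    0.8   2.77]
1 pre [ 442. -155.] 120 [-0.55 -0.05  2.16 -0.    1.03  2.77]
1 in [469.  -8.] 17 None
1 in [469.  -8.] 120 None
1 mat75 [ 618. -427.] 17 [-0.74  0.66  1.48 -0.    1.01  2.66]
1 mat75 [ 618. -427.] 120 [-0.74  0.54  1.44 -0.    1.15  2.66]
1 mat90 [ 687. -436.] 17 [-0.69  0.78  1.28 -0.    1.08  2.45]
1 mat90 [ 687. -436.] 120 [-0.69  0.68  1.25 -0.    1.22  2.45]
1 mat105 [ 756. -427.] 17 [-0.63  0.9   1.09 -0.    1.16  2.25]
1 mat105 [ 756. -427.] 120 [-0.63  0.8   1.05 -0.    1.29  2.25]
1 mat120 [ 821. -400.] 17 [-0.56  1.01  0.9  -0.    1.23  2.05]
1 mat120 [ 821. -400.] 120 [-0.56  0.92  0.86 -0.    1.36  2.05]
1 mat60 [ 553. -400.] 17 None
1 mat60 [ 553. -400.] 120 None
1 mat30 [ 455. -302.] 17 None
1 mat30 [ 455. -302.] 120 None
1 mat0 [ 419. -168.] 17 [-0.61  0.1   2.24 -0.    0.8  -2.18]
1 mat0 [ 419. -168.] 120 [-0.61 -0.09  2.2  -0.    1.03 -2.18]
-1 grasp [ 500. -277.] 17 [-0.68  0.33  
[... 537 characters left out ...]
687. -436.] 120 [-0.69  0.68  1.25 -0.    1.22 -0.69]
-1 mat105 [ 756. -427.] 17 [-0.63  0.9   1.09 -0.    1.16 -0.89]
-1 mat105 [ 756. -427.] 120 [-0.63  0.8   1.05 -0.    1.29 -0.89]
-1 mat120 [ 821. -400.] 17 [-0.56  1.01  0.9  -0.    1.23 -1.09]
-1 mat120 [ 821. -400.] 120 [-0.56  0.92  0.86 -0.    1.36 -1.09]
-1 mat60 [ 553. -400.] 17 [-0.77  0.53  1.67 -0.    0.94 -0.25]
-1 mat60 [ 553. -400.] 120 [-0.77  0.4   1.64 -0.    1.1  -0.25]
-1 mat30 [ 455. -302.] 17 [-0.77  0.29  2.02 -0.    0.84  0.28]
-1 mat30 [ 455. -302.] 120 [-0.77  0.12  1.98 -0.    1.03  0.28]
-1 mat0 [ 419. -168.] 17 [-0.61  0.1   2.24 -0.    0.8   0.96]
-1 mat0 [ 419. -168.] 120 [-0.61 -0.09  2.2  -0.    1.03  0.96]
```

```bash
sed -i 's/^S=1/S=-1/' g.py; python3 - <<'E'
from g import *
yw=np.radians(95.1); o=np.array([500,-277.3])
manip.goto([*o,110],rot(yw))
g=manip.move_l([*o,15],rot(yw),feed=120,guard=15); print("guard",g,manip.sense()["tcp_pos"])
c=manip.capture("scene"); cv2.imwrite("pics/s1.png",cv2.resize(c["img"][90:230,130:350],None,fx=3.5,fy=3.5)[:,:,::-1])
s=manip.sense(); print(s["clock"],s["contact_force"].round(1))
E
```

```text
guard False [ 500.58030538 -277.84013164   15.77461734]
2.7167 [ 0.2 -0.5 -0.2]
```

View pics/s1.png

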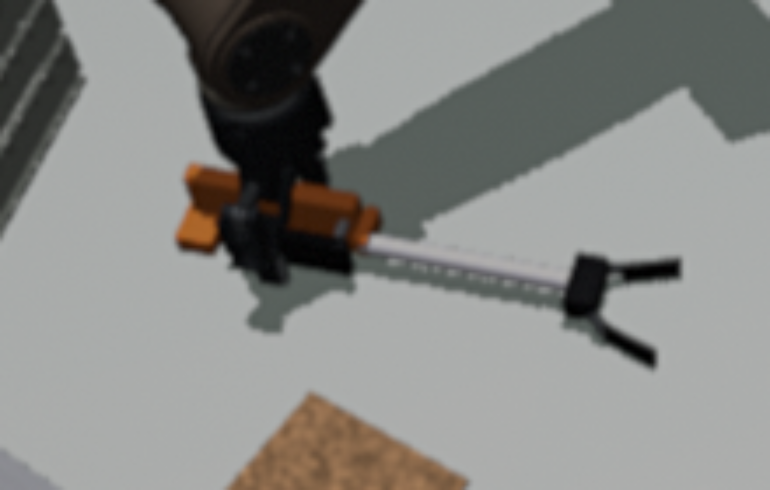

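The fingers straddle both bars, with the left one behind the orange grip and the right one outside the trigger. I'll close to 50 mm and lift a little.

```bash
python3 - <<'E'
from g import *
yw=np.radians(95.1)
manip.command_gripper(62,30); manip.command_gripper(50,30); s=manip.sense(); print(s["width"],s["contact_force"].round(1),s["tcp_pos"].round(1))
p=s["tcp_pos"].copy()
manip.move_l([p[0],p[1],p[2]+25],rot(yw),feed=80)
s=manip.sense(); print(s["width"],s["contact_force"].round(1),s["wrist_torque"].round(2),s["tcp_pos"].round(1),s["clock"])
for n in("scene","top"):
    c=manip.capture(n); pickle.dump(c,open(n+"2.pkl","wb"))
    x0,y0,x1,y1=(150,100,350,225) if n=="scene" else (310,190,510,300)
    cv2.imwrite(f"pics/{n}2.png",cv2.resize(c["img"][y0:y1,x0:x1],None,fx=4,fy=4)[:,:,::-1])
E
```

```text
50.66309436677186 [-7.9  1.1  8.2] [ 498.4 -277.4   15.9]
49.97207503274721 [-0.4  0.  -3.5] [ 0.   -0.   -0.02] [ 498.8 -277.6   41.5] 3.8333
```

View pics/scene2.png

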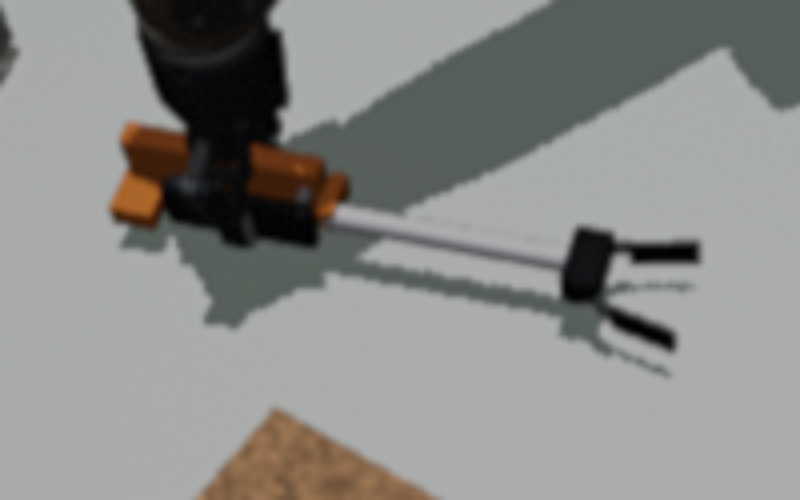

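View pics/top2.png

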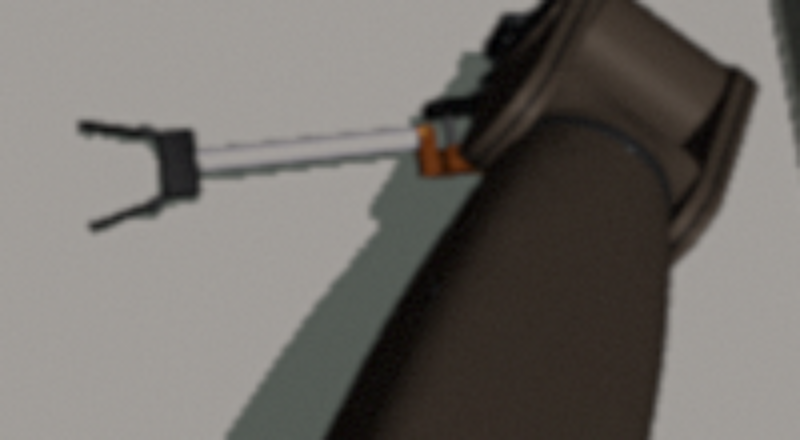

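```bash
python3 - <<'E'
from g import *
L=25.5
px=lambda U,off:(np.array(U,float)+.5)/4-.5+np.array(off)
cs={n:pickle.load(open(n+"2.pkl","rb")) for n in("top","scene")}
yw=np.radians(95.1)
t=np.array([498.8,-277.6]); ry=np.array([-np.sin(yw),np.cos(yw)]); rx=np.array([np.cos(yw),np.sin(yw)])
for n,B,T,off in(("top",[(158,130),(164,200)],[(80,122),(92,232)],(310,190)),("scene",[(613,233),(598,300)],[(698,241),(675,337)],(150,100))):
    for lab,U,z in(("block",B,39+L),("tips",T,24+L)):
        q=px(U,off); w=onz(cs[n],q[:,0],q[:,1],z)[:,:2]; m=w.mean(0)-t
        print(n,lab,w.round(1).tolist(),"mid rel tool x,y:",round(m@rx,1),round(m@ry,1),"sep",np.linalg.norm(w[0]-w[1]).round(1))
E
```

```text
top block [[501.6, -43.0], [453.9, -45.3]] mid rel tool x,y: 234.4 0.2 sep 47.7
top tips [[510.2, 9.2], [434.6, 3.2]] mid rel tool x,y: 285.0 1.1 sep 75.9
scene block [[462.4, -46.1], [514.1, -38.1]] mid rel tool x,y: 235.5 -10.4 sep 52.3
scene tips [[441.1, 3.3], [516.0, 12.3]] mid rel tool x,y: 286.0 -5.2 sep 75.4
```

```bash
python3 - <<'E'
from g import *
yw=np.radians(79.7); ry=np.array([np.cos(yw),np.sin(yw)]); cap=np.array([517,256.])
Z=18.5
pre=tcp_for(org_for(cap-165*ry,yw),yw,45,Z)
manip.move_l([pre[0],pre[1],45],rot(yw),feed=150)
manip.move_l(pre,rot(yw),feed=80)
s=manip.sense(); print(pre,s["tcp_pos"].round(1),s["width"],s["contact_force"].round(1),s["clock"])
for n in("scene","top"):
    c=manip.capture(n); pickle.dump(c,open(n+"3.pkl","wb"))
    x0,y0,x1,y1=(230,80,490,280) if n=="scene" else (200,140,400,290)
    cv2.imwrite(f"pics/{n}3.png",cv2.resize(c["img"][y0:y1,x0:x1],None,fx=3,fy=3)[:,:,::-1])
E
```

```text
[np.float64(435.1511581839197), np.float64(-169.21761145719992), 18.5] [ 434.9 -169.3   18. ] 50.2556588106013 [-0.5 -0.3 -2.5] 5.4
```

View pics/scene3.png

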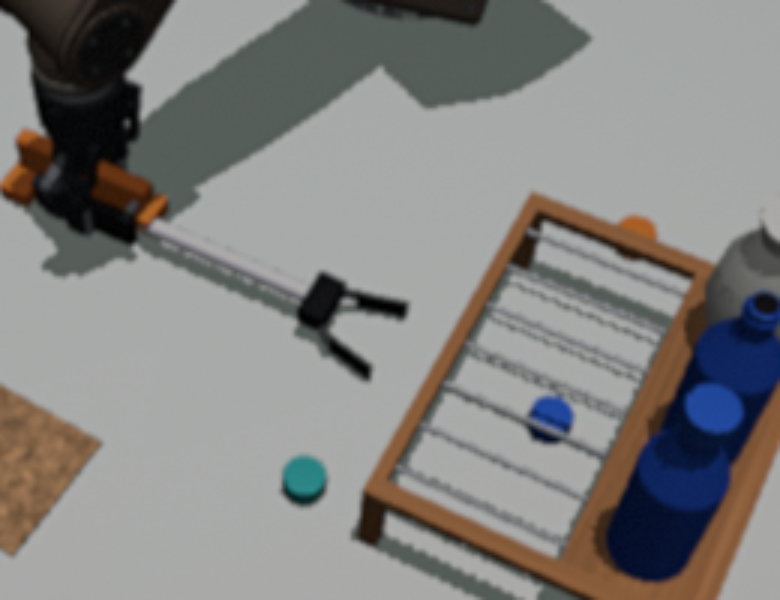

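View pics/top3.png

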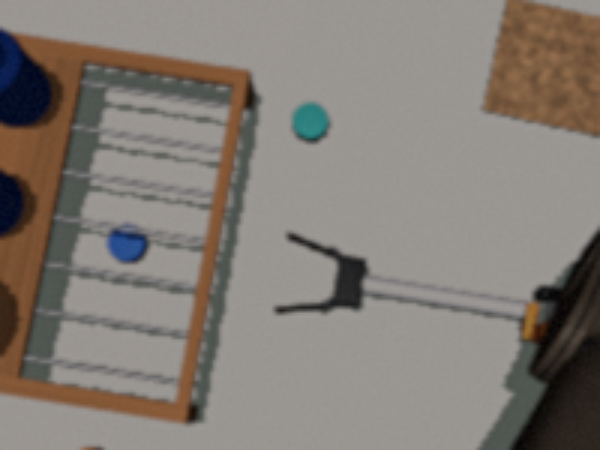

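```bash
python3 - <<'E'
from g import *
yw=np.radians(79.7); rx=np.array([np.cos(yw),np.sin(yw)]); ry=np.array([-rx[1],rx[0]])
for n,T,off in(("top",[(289,236),(276,311)],(200,140)),("scene",[(407,304),(371,369)],(230,80))):
    c=pickle.load(open(n+"3.pkl","rb")); hsv=cv2.cvtColor(c["img"],cv2.COLOR_RGB2HSV)
    q=(np.array(T,float)+.5)/3-.5+np.array(off); w=onz(c,q[:,0],q[:,1],27)[:,:2]
    m=(hsv[...,0]>105)&(hsv[...,0]<130)&(hsv[...,1]>110)&(hsv[...,2]>40); 
    u0=proj(c,[517,256,15]); yy,xx=np.indices(m.shape); m&=np.hypot(xx-u0[0],yy-u0[1])<14
    P=np.argwhere(m)[:,::-1]; h=(P.min(0)+P.max(0))/2; cp=onz(c,*h,11)[:2]
    d=cp-w.mean(0); print(n,"tips mid",w.mean(0).round(1),"cap",cp.round(1),"ahead",d@rx,"lateral",d@ry, P.min(0),P.max(0))
E
```

```text
top tips mid [485.5 109. ] cap [516.9 256.2] ahead 150.427455830055 lateral -4.581829330651935 [236 217] [248 226]
scene tips mid [492.4 112.2] cap [518.6 257.9] ahead 148.00350871448322 lateral 0.2566848808685215 [407 212] [420 226]
```

The jaws line up with the cap: lateral offset is −2 mm against an expected −2.5 mm. I'll slide in.

```bash
python3 - <<'E'
from g import *
yw=np.radians(79.7); cap=np.array([517,256.])
t=tcp_for(org_for(cap,yw),yw,45,18.5)
print(manip.move_l(t,rot(yw),feed=90,guard=10))
s=manip.sense(); print(t,s["tcp_pos"].round(1),s["width"],s["contact_force"].round(1),s["clock"])
for n in("scene","top"):
    c=manip.capture(n); pickle.dump(c,open(n+"4.pkl","wb"))
    x0,y0,x1,y1=(340,130,480,260) if n=="scene" else (200,160,340,280)
    cv2.imwrite(f"pics/{n}4.png",cv2.resize(c["img"][y0:y1,x0:x1],None,fx=4.5,fy=4.5)[:,:,::-1])
E
```

```text
False
[np.float64(464.6535236781174), np.float64(-6.876580198165566), 18.5] [464.6  -7.2  18.5] 50.52387954117556 [-0.1  0.7 -2.9] 7.4833
```

View pics/scene4.png

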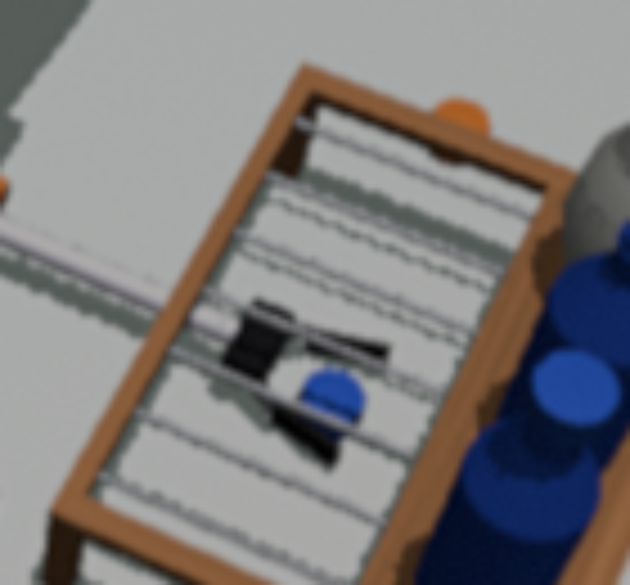

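View pics/top4.png

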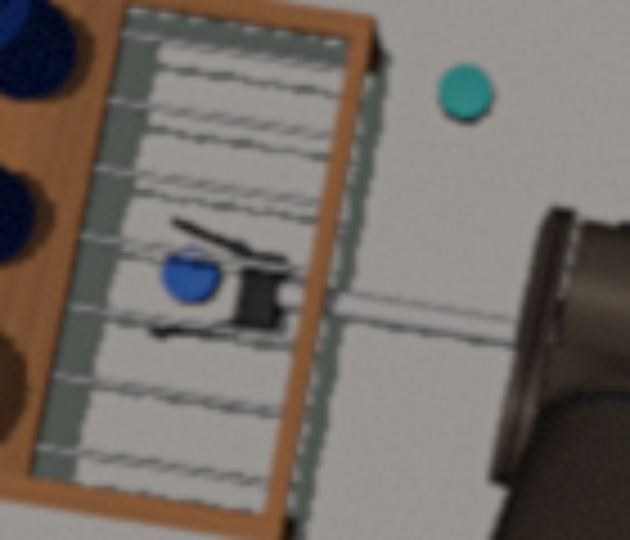

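The cap, (335,395) in the scene crop and (190,275) in the top crop, sits between the jaws and short of their tips. I'll squeeze now.

```bash
python3 - <<'E'
from g import *
manip.command_gripper(45,45); print(manip.sense()["width"])
manip.command_gripper(36,45); s=manip.sense(); print(s["width"],s["contact_force"].round(1))
manip.hold(0.4)
s=manip.sense(); print(s["tcp_pos"].round(1),s["width"],s["contact_force"].round(1),s["wrist_torque"].round(2),s["clock"])
for n in("scene","top"):
    c=manip.capture(n)
    x0,y0,x1,y1=(340,130,480,260) if n=="scene" else (200,160,340,280)
    cv2.imwrite(f"pics/{n}5.png",cv2.resize(c["img"][y0:y1,x0:x1],None,fx=4.5,fy=4.5)[:,:,::-1])
E
```

```text
45.19192574073968
40.99262732961334 [ 0.1 -0.1 -3.9]
[464.6  -6.9  18.5] 40.91817758745404 [-0.1 -0.2 -2.6] [-0.02 -0.01  0.02] 8.425
```

View pics/scene5.png

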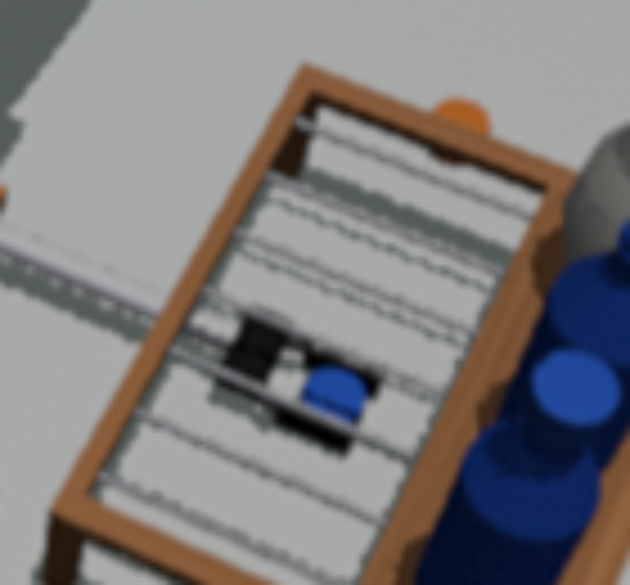

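View pics/top5.png

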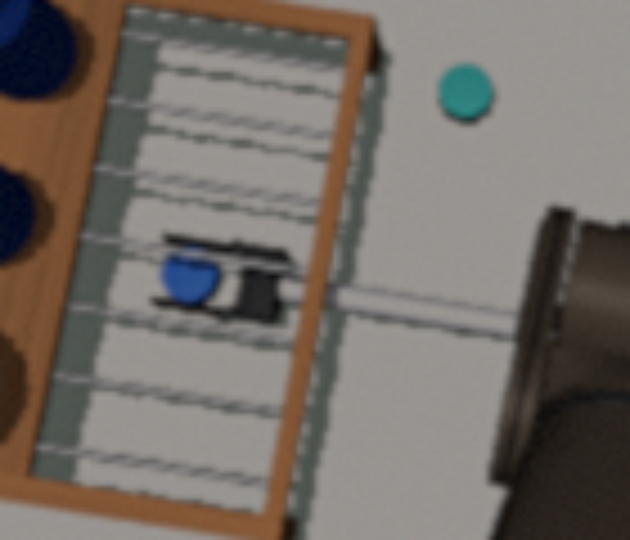

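Both pads bear on the cap, and the handle stalled at 41 mm, as expected. I'll draw it out.

```bash
python3 - <<'E'
from g import *
yw=np.radians(79.7); rx=np.array([np.cos(yw),np.sin(yw),0])
p=manip.sense()["tcp_pos"].copy()
p[2]=20.5; manip.move_l(p,rot(yw),feed=40)
q=p-170*rx; manip.move_l(q,rot(yw),feed=110); manip.hold(.3)
s=manip.sense(); print(s["tcp_pos"].round(1),s["width"],s["contact_force"].round(1),s["clock"])
for n in("scene","top"):
    c=manip.capture(n); pickle.dump(c,open(n+"6.pkl","wb"))
    x0,y0,x1,y1=(230,130,430,260) if n=="scene" else (200,160,400,290)
    cv2.imwrite(f"pics/{n}6.png",cv2.resize(c["img"][y0:y1,x0:x1],None,fx=4,fy=4)[:,:,::-1])
E
```

```text
[ 434.3 -173.9   20.5] 40.56450338404401 [-0.3  0.6 -3.5] 10.7667
```

View pics/scene6.png

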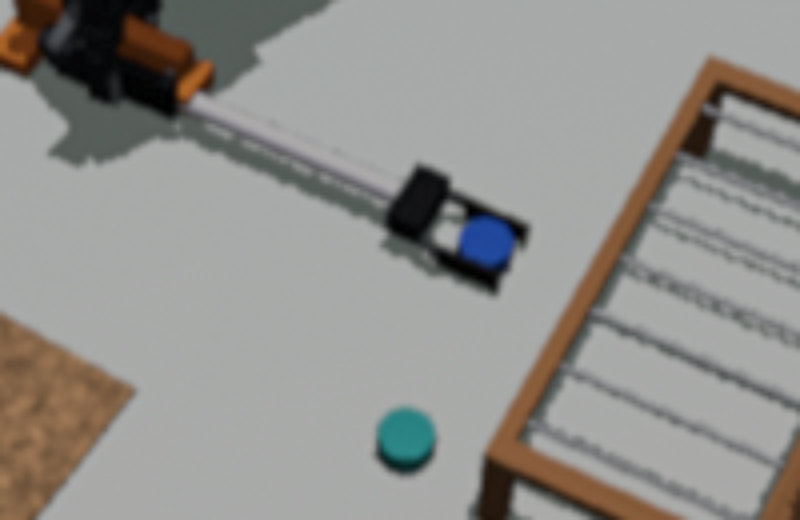

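View pics/top6.png

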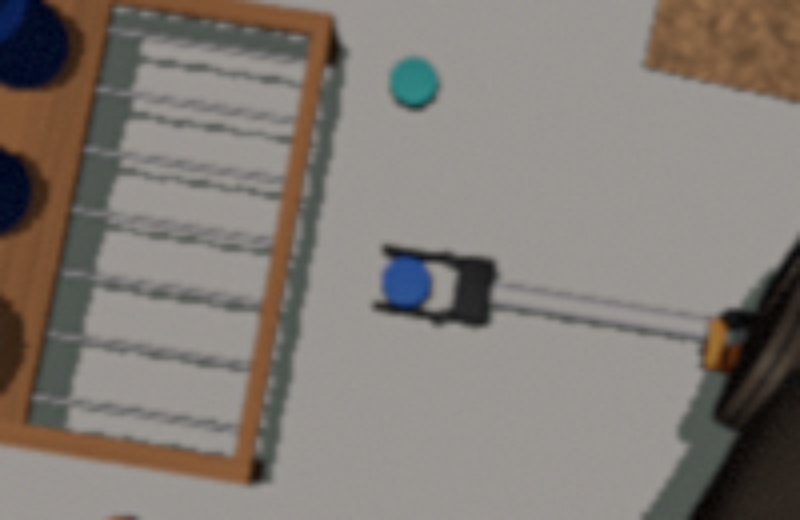

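The cap is out in front of the rack, gripped evenly. Now I'll carry it high to the mat at about 35° yaw, which keeps clear of the crate and the teal cap.

```bash
python3 - <<'E'
from g import *
y0=np.radians(79.7); rx=np.array([np.cos(y0),np.sin(y0)]); ry=np.array([-rx[1],rx[0]])
t=manip.sense()["tcp_pos"].copy(); R=[]
for n,U,off in(("top",(406,281),(200,160)),("scene",(487,241),(230,130))):
    c=pickle.load(open(n+"6.pkl","rb")); q=(np.array(U)+.5)/4-.5+np.array(off); w=onz(c,q[0],q[1],24.)[:2]; d=w-t[:2]; R.append([d@rx,d@ry]); print(n,w.round(1),np.round(R[-1],1))
R=np.mean(R,0); print(R)
yw=np.radians(35); mat=np.array([687,-168.]); tgt=mat-R2(yw)@R
manip.move_l([t[0],t[1],80],rot(y0),feed=120)
manip.move_l([*tgt,80],rot(yw),feed=100)
manip.move_l([*tgt,34],rot(yw),feed=80)
s=manip.sense(); print(tgt,s["tcp_pos"].round(1),s["width"],s["contact_force"].round(1),s["clock"])
for n in("scene","top"):
    c=manip.capture(n); pickle.dump(c,open(n+"7.pkl","wb"))
    a,b,x1,y1=(150,130,350,270) if n=="scene" else (310,110,510,250)
    cv2.imwrite(f"pics/{n}7.png",cv2.resize(c["img"][b:y1,a:x1],None,fx=4,fy=4)[:,:,::-1])
E
```

```text
top [487.9  88.7] [268.1  -5.7]
scene [491.4  91.2] [271.2  -8.7]
[269.62729975  -7.22598384]
[ 461.98959216 -316.7326863 ] [ 462.1 -316.9   33.9] 40.937706412006186 [-0.5  0.4 -3.6] 13.8417
```

View pics/scene7.png

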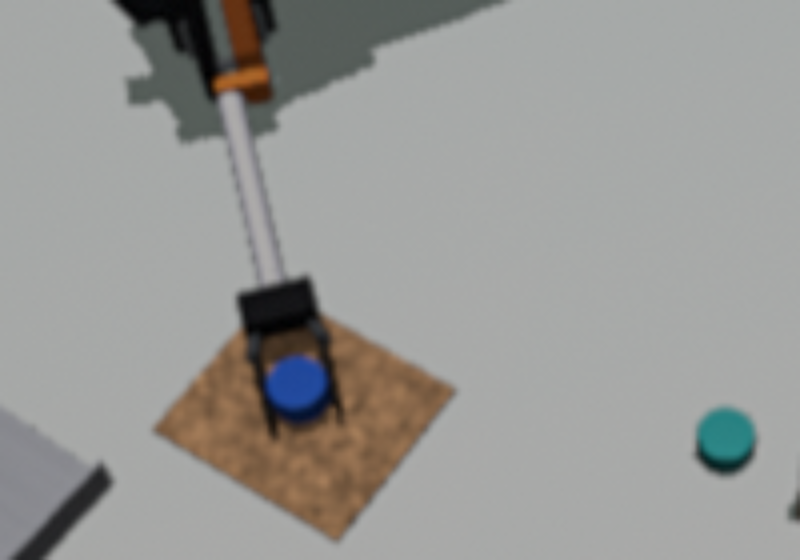

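View pics/top7.png

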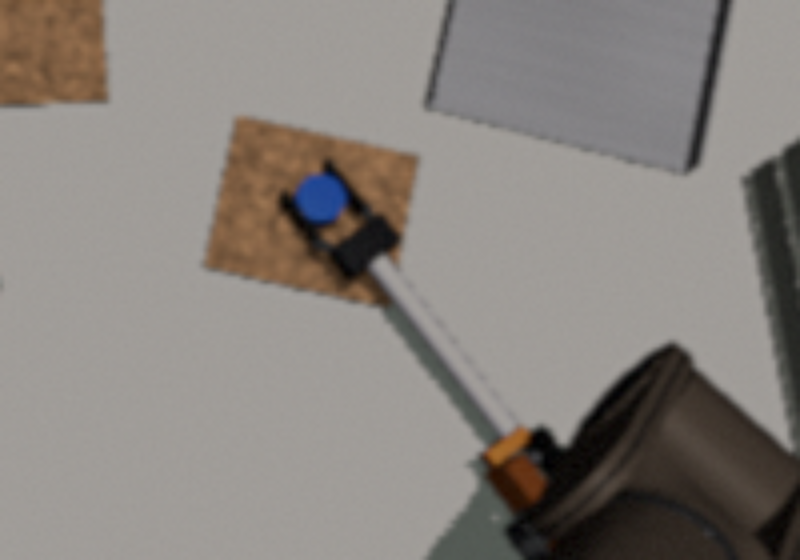

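The cap is over the mat's middle. I'll lower it, let it settle, and open the jaws to a 50 mm handle.

```bash
python3 - <<'E'
from g import *
yw=np.radians(35); p=manip.sense()["tcp_pos"].copy()
p=np.array([461.99,-316.73,22.0])
print("guard",manip.move_l(p,rot(yw),feed=15,guard=5))
manip.hold(.4); s=manip.sense(); print(s["tcp_pos"].round(2),s["width"],s["contact_force"].round(1),s["clock"])
for n in("scene","top"):
    c=manip.capture(n); pickle.dump(c,open(n+"8.pkl","wb"))
    a,b,x1,y1=(190,190,270,270) if n=="scene" else (350,130,430,200)
    cv2.imwrite(f"pics/{n}8.png",cv2.resize(c["img"][b:y1,a:x1],None,fx=7,fy=7)[:,:,::-1])
E
```

```text
guard False
[ 462.05 -316.74   22.07] 40.655416820521744 [-1.5  0.8 -1.8] 15.2917
```

View pics/scene8.png

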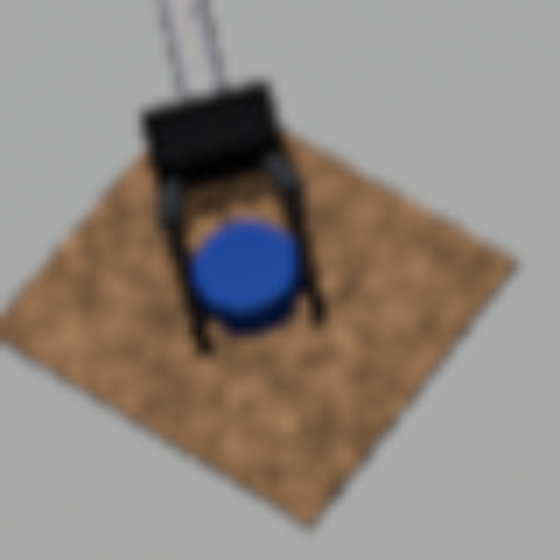

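The load fell from 3.6 N to 1.8 N, so the cap rests on the mat. I'll open the jaws and check before lifting away.

```bash
python3 - <<'E'
from g import *
manip.command_gripper(46,30); manip.command_gripper(50,30); manip.hold(.2)
s=manip.sense(); print(s["tcp_pos"].round(2),s["width"],s["contact_force"].round(1),s["clock"])
for n in("scene","top"):
    c=manip.capture(n)
    a,b,x1,y1=(190,190,270,270) if n=="scene" else (350,130,430,200)
    cv2.imwrite(f"pics/{n}9.png",cv2.resize(c["img"][b:y1,a:x1],None,fx=7,fy=7)[:,:,::-1])
E
```

```text
[ 461.98 -316.73   21.99] 50.2456786799265 [-0.4  0.2 -2.6] 16.0333
```

View pics/scene9.png

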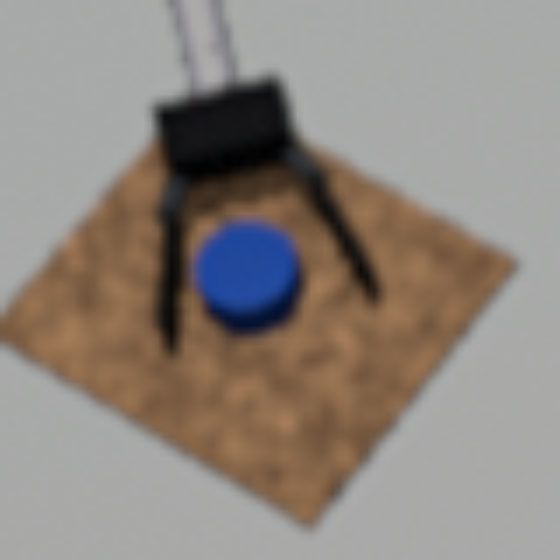

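View pics/top9.png

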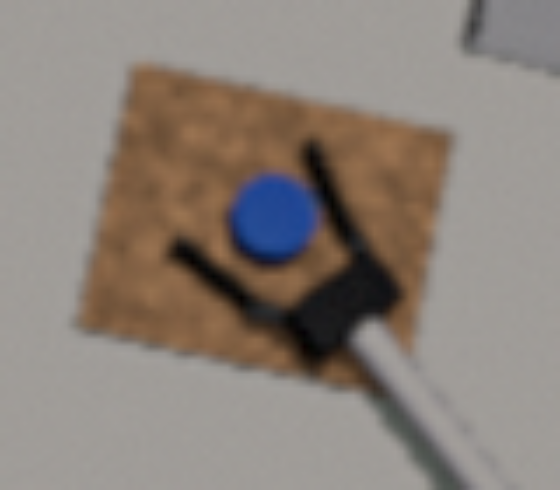

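```bash
python3 - <<'E'
from g import *
y0=np.radians(35); ry=np.array([-np.sin(y0),np.cos(y0),0]); p=np.array([461.99,-316.73,22.0])-4*ry
manip.move_l(p,rot(y0),feed=20)
p[2]=85; manip.move_l(p,rot(y0),feed=80)
yw=np.radians(95.1)
manip.move_l([498.5,-277.5,85],rot(yw),feed=60)
manip.move_l([498.5,-277.5,22],rot(yw),feed=80)
print("guard",manip.move_l([498.5,-277.5,15.2],rot(yw),feed=12,guard=4))
s=manip.sense(); print(s["tcp_pos"].round(2),s["width"],s["contact_force"].round(1),s["clock"])
manip.command_gripper(56,20); manip.command_gripper(85); s=manip.sense(); print(s["tcp_pos"].round(2),s["width"],s["contact_force"].round(1))
manip.move_l([498.5,-277.5,150],rot(yw),feed=100)
manip.goto([420,-450,230],rot(yw)); manip.hold(.3)
s=manip.sense(); print(s["tcp_pos"].round(2),s["clock"])
for n in("scene","top"):
    c=manip.capture(n); pickle.dump(c,open(n+"10.pkl","wb"))
    cv2.imwrite(f"pics/{n}10.png",cv2.resize(c["img"][80:340,100:500],None,fx=2,fy=2)[:,:,::-1])
E
```

```text
guard True
[ 498.47 -277.47   15.85] 50.40090095544834 [-1.  -0.   4.9] 20.0833
[ 497.11 -276.34   14.07] 85.12708607868005 [ 0.2 -0.2 -0.3]
[ 420.6  -448.76  229.33] 23.3583
```

View pics/scene10.png

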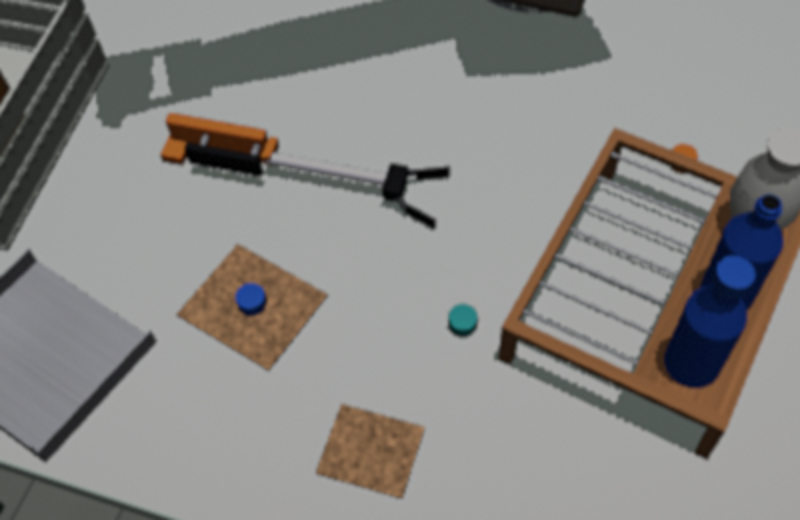

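View pics/top10.png

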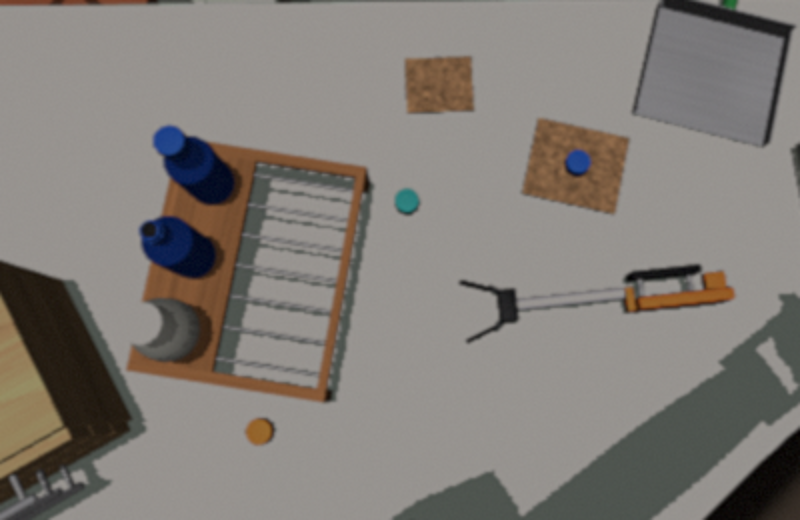

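The cap stands at the middle of the mat, (578,162) in the top crop. The reacher lies on the bare table with its jaws open, and the bottles and vase have not moved. One quick numeric check, then I'll hand in.

```bash
python3 - <<'E'
from g import *
mat=np.array([687,-168.2])
for n,U in(("top",(578,162)),("scene",(250,298))):
    c=pickle.load(open(n+"10.pkl","rb")); q=(np.array(U)+.5)/2-.5+np.array([100,80]); w=onz(c,q[0],q[1],18.); print(n,(R2(np.radians(-14.2)).T@(w[:2]-mat)).round(1), cloud(c)[int(q[1]),int(q[0])].round(1))
manip.job_done(); print(manip.sense()["clock"])
E
```

```text
top [-1.  -2.2] [ 686.1 -166.8   24. ]
scene [1.7 0.4] [ 691.2 -167.6   26.3]
the job is handed in; nothing more can be done
the job is handed in; nothing more can be done
```

The job is handed in at about 23.4 s on the robot's clock. The reacher closed on the blue cap under the rack, drew it out and set it down on the larger cork mat. I then opened the jaws over the mat and laid the reacher back on the bare table, near where it started.

**Last checks**
- **Cap:** it stands upright, within about 3 mm of the mat's middle in both cameras. Its top reads 24 to 26 mm high, which fits 22 mm of cap on a 4 mm mat.
- **Reacher:** it lies flat with its jaws open. From where I laid it, its jaw point is roughly 290 mm from the mat's middle.
- **Rack:** the bottles and vase look unmoved in the final pictures, by eye only.
- **Gripper:** the fingers never came near the cap.

**Disagreements:** the two cameras differed by 2 to 8 mm in the world x direction on some points. I averaged them and checked the jaws against the cap in each picture before sliding in. I could not measure the jaw contact forces directly. The hold was judged from the handle stalling at 41 mm and from the pictures. Touchdown on the mat was judged from the load on the wrist falling from 3.6 to 1.8 N.

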